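# Pin back the belt tensioner of the pump drive

## Robot

A 6-joint arm with a two-finger parallel gripper is mounted at the origin on the work surface. World frame = base frame: x ahead of the robot, y to its left, z up, the work surface at z = 0. Lengths are in mm, angles in rad, forces in N, time in s.
With the tool pointing down it reaches from about 325 to 775 mm from the base axis. Payload 5.5 kg.
Tool frame: the origin (TCP) lies at the very end of the fingers, on their centre line; the grasp point (between the pads) lies 19 mm behind it; y points along the fingers, z is the direction in which the jaws open and shut, and the axes are right-handed (so a half turn about y gives the same grasp; the last joint's range is limited). The gripper opens to 85 mm and grips with 20 to 120 N. Pads are 22 mm wide; open, the fingers measure 114 mm over their backs; the gripper's body (76 mm by 85 mm) begins 54 mm behind the grasp point. The pads swing forward as they close: fully open they stand 13 mm farther back than shut.
Start: joints at [1.161, 0.091, 1.231, -0, 1.82, -0.057], TCP at [207.321, 563.058, 231.275] pointing down, gripper open.
Joint ranges: [-2.87, 2.87], [-0.86, 2.18], [0.17, 2.46], [-1.51, 4.65], [0.06, 2.69], [-2.65, 2.65]. Speed limits (rad/s): [2.57, 2.57, 3.01, 3.14, 3.14, 3.14].

## Interface

Orientations are given as a rotation vector (axis times angle).
In Python, from bench import telemetry, viewer, workorder gives the robot as it stands.
- The arm moves only by the tool drive_tool, never from a script. Its argument "motion" is a list of rows, each a list of 6 numbers: the shift along the tool's x, y, z in mm, then the turn, a rotation vector about the tool's x, y, z in degrees. In form: [[dx, dy, dz, wx, wy, wz], ...]. A call has 1 to 10 rows; each row is the pose to reach, as a shift and turn from the pose measured when the call began, along the tool's axes at that moment; what a row does not reach only later rows make up. A row lasts 1/10 s, in which the tool goes at most 50 mm and 8.59 degrees, less where a joint would pass 70% of its speed; a pose out of reach is approached as far as the arm can. A call with a gripper value outside its range is refused whole. "claw" is the gripper command: -1 is shut, 1 is fully open, values between are in proportion, set as the call begins (left out, the last holds). The fingers move at their own pace and stop on an object; "newtons" is the grip in N (left out, the last holds). Time passes only in rows, so rows that repeat a pose let the fingers close. It gives the time, the measured TCP pose, the force and the opening at its end, in the units of the state.
- telemetry.state(): the state, without advancing time (a new reading comes with each control period).
- viewer.get_image(name): name is "scene" or "top" or "wrist"; returns the picture (420x560x3 uint8, red, green, blue); there is no depth.
- viewer.camera_model(name): a dict with "vfov" (degrees; the focal length in pixels is half the picture's height over the tangent of half this angle, whatever the lens; pixels are square), "cx", "cy" (the principal point, pixels), "world_from_camera" (4x4, takes a point from camera to world coordinates). Camera axes: x right, y down, z forward; pixel columns grow to the right and rows downward; lengths in mm; the calibration is good to about 2 mm. A picture is of the moment at which its call begins: read the wrist's pose just before it. camera_model takes no time and is no camera call; for the wrist camera it gives the pose at the moment of the call.
- workorder.finish_job(): hands the job in, once; it reports no verdict.
The state is a dict: "time_s": time; "joints": joint angles; "qd": joint speeds; "joint_torque": joint torques, N m; "tcp_pos": TCP position; "ee_rot": TCP orientation; "force": force on the tool from outside, world axes, zero at the start; "wrist_torque": the same for the moment, N m; "gripper_width": finger opening in mm.
Only numpy, scipy, OpenCV 4.12 (cv2) and the standard library are available. Lean on these libraries where they do the work, as an engineer would, in place of code of your own. Each camera call takes 0.05 s, during which the arm holds its last target.

## Task

The belt is off the pump drive: lock its sprung tensioner arm back so that a new one can go on. Take the square-headed locking pin from the stand, put it through the hole at the end of the arm, and with it swing the arm anticlockwise (seen from above) against its spring, feeling for the lock hole in the plate beneath, until the pin drops in; seat it fully home, its head on the arm, and let go. Press gently, do not let the arm snap back or run it to its far stop, and leave everything else where it is.

Things in the scene. Friction and masses are not known exactly. Their poses are not given: they have to be found in the camera images.
- pivot (a point): Axis of the tensioner arm, at the height of the arm's upper face (50 mm above the table). A black tension wheel, 58 mm across, its top 80 mm above the table, sits on the arm 58 mm from this axis. Two bare grooved pulleys (to 64 mm high) stand beyond the pivot, on the side away from the robot.
- swing_hole (a point): Centre of the pin hole near the free end of the dark steel tensioner arm, at the arm's upper face, 50 mm above the table and 130 mm from the pivot; moves with the arm. Its +x axis points along the arm to the pivot, z up. The hole is 12 mm across with a 1.5 mm chamfer and goes through the arm, which is 12 mm thick and 36 mm wide there.
- tensioner (a joint): Angle of the arm about the vertical pivot: 0 rad at its rest stop (where it starts), growing anticlockwise seen from above, far stop at 0.85 rad (keep below 0.75). The return spring takes about 3 N at the hole to move the arm off 0, about 8 N at 0.5 rad.
- pin_grip (a point): In the locking pin's square black head (18 x 18 mm, 42 mm high), 24 mm above its underside; z up along the pin, x and y square to the head's faces. Below the head: a round steel shank, 10 mm thick, 34 mm long, chamfered tip. Starts upright in one of the two 14 mm holes, 80 mm apart, of the stand, an aluminium block 55 x 150 x 45 mm, its head resting on it.
- pin_shoulder (a point): Centre of the underside of the locking pin's head, where the shank begins; lies on the arm's upper face when the pin is fully home (20 mm of shank in the lock plate). Pushing the pin on arm or plate with more than 80 N counts as damage.
- pin_tip (a point): Centre of the locking pin's lower end, 34 mm below the shoulder.
- spare_pin: Spare pin, too thick for the arm (12 mm shank), round head 24 mm across and 24 mm high, upright in the stand's other hole; to be left. Origin at its lower end.
- wrench: Wrench, 190 mm long, lying on the table; to be left.
- screwdriver: Screwdriver, 200 mm long, lying on the table; to be left.
- billet_a: Upright steel billet, 60 mm across, 50 mm high; to be left.
- billet_b: Upright dark steel billet, 44 mm across, 80 mm high; to be left.
- oil_bottle: Grey bottle, 60 mm across, 150 mm high; to be left.
- collar: Painted ring collar, 100 mm across, 30 mm high; to be left.
- spare_wheel: Spare black tension wheel lying flat, 58 mm across, 24 mm high; to be left.
- drive_plate: Fixed grey plate, 360 x 270 x 12 mm; origin on the pivot axis at table height. On it, 2 mm under the arm, lies a clamped steel lock plate (top 36 mm above the table, 24 mm thick) under the whole path of the arm's hole, with one 13 mm through hole (chamfer 1.5 mm), 130 mm from the pivot. The arm's hole meets it at an arm angle between 0.33 and 0.57 rad: not measured, seen beside the arm at the start.

How it is judged:
By the outcome, as a careful person would: the job done as asked, in the order asked, and still so for the second after the job is handed in, with the robot touching nothing.
It also fails if it takes over 72 s, if anything falls off the work surface, if the arm or the gripper's body presses on something with over 40 N, if the wrist force passes 120 N, or if a joint passes its speed limit or range.

## Working session

There is one attempt and no reset: what is moved stays moved. The work goes in short steps, Python scripts to look and compute and a tool call to move; the robot and the scene stay as the last step left them, time stands still between calls to the robot, and variables do not carry over. Pictures are saved under pics/ and viewed, and the job is handed in when it is done.

Besides the shell and the picture viewer there is one more tool, called after ">>>" as name(argument=value, ...) on one line, values as JSON. drive_tool: Moves the arm, as the interface text tells. Its arguments: {"type":"object","properties":{"motion":{"type":"array","items":{"type":"array","items":{"type":"number"}}},"claw":{"type":"number"},"newtons":{"type":"number"}},"required":["motion"]}

```bash
ls; mkdir -p pics; python3 - <<'E'
from bench import telemetry, viewer
import cv2,numpy as np
np.set_printoptions(precision=4,suppress=True)
print(telemetry.state())
for n in ["scene","top","wrist"]:
    m=viewer.camera_model(n); print(n,m)
    cv2.imwrite(f"pics/{n}0.png",viewer.get_image(n)[:,:,::-1])
E
```

```text
pics
{'time_s': 0.0, 'joints': array([ 1.1613,  0.0918,  1.2319,  0.    ,  1.8198, -0.0567]), 'qd': array([ 0.    ,  0.0015,  0.0012, -0.0014,  0.0001,  0.001 ]), 'joint_torque': array([  0.0007, -45.873 , -41.8021,  -0.0002,   0.0113,  -0.    ]), 'tcp_pos': array([207.2075, 562.7704, 230.1406]), 'ee_rot': array([-1.5549,  0.2773, -0.2765]), 'force': array([ 0.6699,  0.1482, -0.25  ]), 'wrist_torque': array([-0.015 ,  0.0426, -0.0076]), 'gripper_width': 85.67500985346301}
scene {'vfov': 47.100736892517276, 'cx': 268.33767652320074, 'cy': 209.53002821888856, 'world_from_camera': array([[  -0.7622,    0.552 ,   -0.3381,  940.8036],
       [   0.6473,    0.6536,   -0.3922,  421.7378],
       [   0.0044,   -0.5178,   -0.8555, 1128.9287],
       [   0.    ,    0.    ,    0.    ,    1.    ]])}
top {'vfov': 47.010621885225376, 'cx': 275.76668606380963, 'cy': 208.7719709706589, 'world_from_camera': array([[   0.0265,   -0.9933,    0.1128,  364.209 ],
       [  -0.9996,   -0.0265,    0.002 ,  -74.1958],
       [   0.001 ,   -0.1128,   -0.9936, 1467.6584],
       [   0.    ,    0.    ,    0.    ,    1.    ]])}
wrist {'vfov': 58.23089739320752, 'cx': 277.25123361752367, 'cy': 206.8195257126838, 'world_from_camera': array([[  0.3455,   0.8928,   0.289 , 133.3026],
       [  0.9384,  -0.3283,  -0.1076, 590.2464],
       [ -0.0012,   0.3084,  -0.9513, 373.1949],
       [  0.    ,   0.    ,   0.    ,   1.    ]])}
```

View pics/scene0.png

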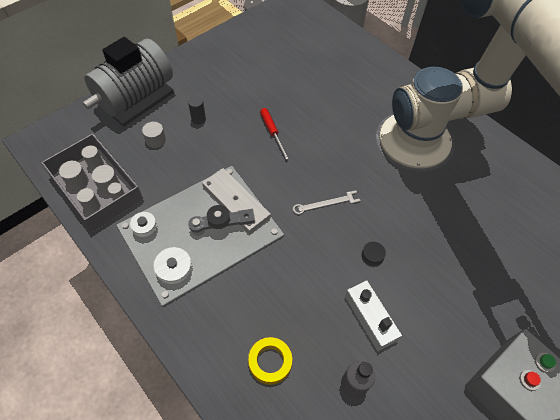

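View pics/top0.png

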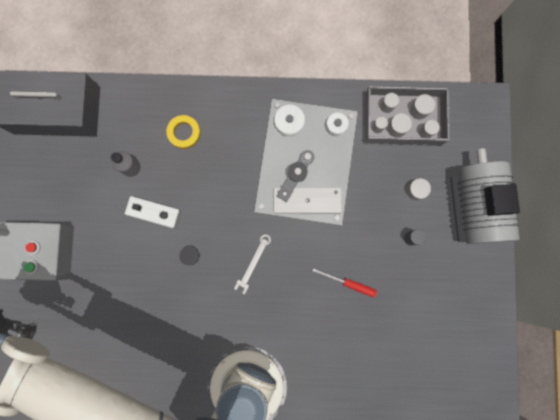

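View pics/wrist0.png

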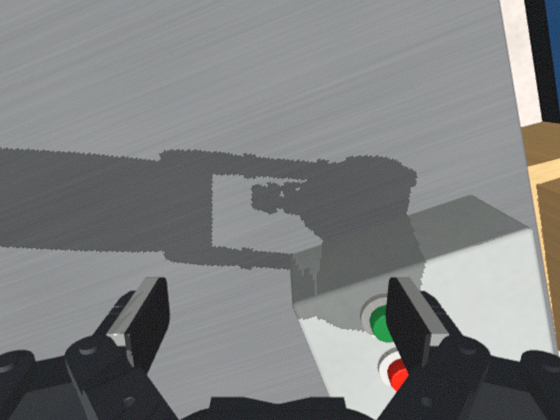

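```bash
cat > h.py <<'E'
import numpy as np,cv2
from bench import telemetry, viewer
from scipy.spatial.transform import Rotation as R
np.set_printoptions(precision=3,suppress=True)
def ray(m,u,v):
    f=210/np.tan(np.radians(m['vfov'])/2)
    T=np.array(m['world_from_camera'])
    d=T[:3,:3]@np.array([(u-m['cx'])/f,(v-m['cy'])/f,1]); return T[:3,3],d
def onz(m,u,v,z):
    o,d=ray(m,u,v); return o+d*(z-o[2])/d[2]
def tri(obs):
    A=np.zeros((3,3));b=np.zeros(3)
    for m,u,v in obs:
        o,d=ray(m,u,v);d=d/np.linalg.norm(d);P=np.eye(3)-np.outer(d,d);A+=P;b+=P@o
    p=np.linalg.solve(A,b)
    return p
def proj(m,p):
    f=210/np.tan(np.radians(m['vfov'])/2)
    c=np.linalg.inv(m['world_from_camera'])@np.append(p,1); return np.array([f*c[0]/c[2]+m['cx'],f*c[1]/c[2]+m['cy']])
def grab(n,name):
    m=viewer.camera_model(n); im=viewer.get_image(n)[:,:,::-1].copy(); cv2.imwrite(f'pics/{name}.png',im)
    np.save(f'pics/{name}.npy',m['world_from_camera']); return m,im
def zoom(im,u0,u1,v0,v1,k,name):
    cv2.imwrite(f'pics/{name}.png',cv2.resize(im[v0:v1,u0:u1],None,fx=k,fy=k,interpolation=cv2.INTER_CUBIC))
E
python3 - <<'E'
from h import *
s=cv2.imread('pics/scene0.png');t=cv2.imread('pics/top0.png')
a=np.hstack([cv2.resize(t[185:245,110:190],(400,300),interpolation=2),cv2.resize(s[270:360,330:450],(400,300),interpolation=2)])
b=np.hstack([cv2.resize(t[135:225,250:370],(400,300),interpolation=2),cv2.resize(s[160:265,170:310],(400,300),interpolation=2)])
cv2.imwrite('pics/z0.png',np.vstack([a,b]))
E
```

```text
(no output)
```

View pics/z0.png

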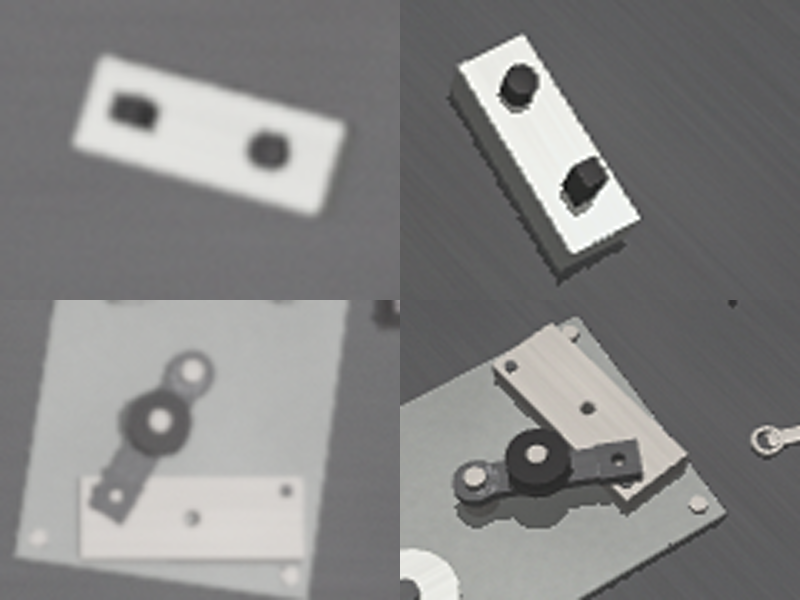

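```bash
python3 - <<'E'
from h import *
t=viewer.camera_model('top');s=viewer.camera_model('scene')
def both(n,tp,sp,z):
    print(n,'top',onz(t,*tp,z)[:2],'scene',onz(s,*sp,z)[:2],'tri',tri([(t,*tp),(s,*sp)]))
both('pivot',(307.6,156.3),(195.2,221.6),53)
both('hole',(284.5,193.8),(246.3,215.7),50)
both('lock',(307.6,200.4),(235.5,197.5),36)
both('other',(335.8,192),(208.9,183.1),36)
# stand top corners (top zoom .2): 
for c in [(104,55),(345,124),(318,215),(74,148)]:
    print(onz(t,110+c[0]*.2,185+c[1]*.2,45))
for c in [(525,35),(640,218),(570,253),(458,70)]:
    print(onz(s,330+(c[0]-400)*.3,270+c[1]*.3,45))
E
```

```text
pivot top [ 684.969 -162.199] scene [ 682.667 -165.154] tri [ 683.864 -161.991   58.518]
hole top [570.519 -96.066] scene [570.302 -95.555] tri [570.377 -95.884  49.731]
lock top [ 554.471 -165.82 ] scene [ 551.944 -165.191] tri [ 553.411 -164.894   38.154]
other top [ 582.099 -249.807] scene [ 578.569 -248.979] tri [ 580.534 -248.355   39.012]
[552.458 360.548  45.   ]
[515.026 215.284  45.   ]
[460.607 228.558  45.   ]
[496.471 374.943  45.   ]
[459.177 232.269  45.   ]
[496.858 375.852  45.   ]
[550.948 361.25   45.   ]
[515.453 219.896  45.   ]
```

```bash
cat >> h.py <<'E'
def plan(pos,jaw_deg=None,down=True):
    """tool shift (mm) and turn (deg) to reach TCP pos with tool y down and jaw axis z at world yaw (mod 180, nearest)"""
    st=telemetry.state(); Rm=R.from_rotvec(st['ee_rot']).as_matrix()
    d=Rm.T@(np.array(pos)-st['tcp_pos'])
    out=None
    if jaw_deg is not None:
        best=None
        for k in (0,180):
            a=np.radians(jaw_deg+k); z=np.array([np.cos(a),np.sin(a),0]); y=np.array([0,0,-1.]); x=np.cross(y,z)
            rv=R.from_matrix(Rm.T@np.stack([x,y,z],1)).as_rotvec()
            if best is None or np.linalg.norm(rv)<np.linalg.norm(best): best=rv
        out=np.degrees(best)
    print('t',st['time_s'],'tcp',st['tcp_pos'],'F',st['force'],'M',st['wrist_torque'],'w',st['gripper_width'],'J',st['joints'])
    print('tool axes in world (cols)\n',Rm,'\nshift',d,'turn',out)
    return d,out
E
python3 -c "
from h import *
plan((516,334,200),75.7)"
```

```text
t 0.15 tcp [207.234 562.847 230.375] F [ 0.851 -0.64  -0.225] M [ 0.064  0.032 -0.001] w 85.36420656113502 J [ 1.161  0.092  1.232 -0.     1.82  -0.057]
tool axes in world (cols)
 [[ 0.938 -0.001  0.346]
 [-0.346 -0.001  0.938]
 [-0.    -1.    -0.002]] 
shift [ 368.825   30.518 -108.013] turn [ 0.091 -5.914 -0.009]
```

>>> drive_tool(motion=[[40,0,-10,0,0,0],[85,5,-25,0,-2,0],[130,10,-40,0,-4,0],[175,15,-55,0,-6,0],[220,20,-70,0,-6,0],[265,25,-85,0,-6,0],[300,30,-100,0,-6,0],[320,30,-108,0,-6,0],[320,30,-108,0,-6,0],[320,30,-108,0,-6,0]], claw=0.2, newtons=80)

```text
time_s: 1.15
tcp_pos: [470.1, 350.8, 200.2]
ee_rot: [-1.563, 0.197, -0.194]
force: [-0.9, 0.9, 0.5]
gripper_width: 51.0
```

```bash
python3 -c "
from h import *
plan((516,334,200),75.7)
m,im=grab('wrist','w1');print(proj(m,(516,334,87)))"
```

```text
t 1.15 tcp [470.078 350.822 200.183] F [-0.929  0.899  0.533] M [-0.013 -0.004 -0.03 ] w 51.018780625464494 J [ 0.583  0.052  1.326 -0.     1.765 -0.739]
tool axes in world (cols)
 [[ 0.969 -0.002  0.246]
 [-0.246 -0.001  0.969]
 [-0.001 -1.    -0.002]] 
shift [48.652  0.134 -4.989] turn [ 0.097  0.037 -0.067]
[270.789 263.288]
```

View pics/w1.png

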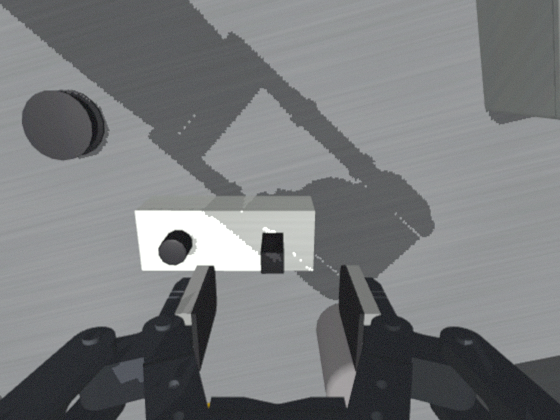

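```bash
python3 - <<'E'
from h import *
im=cv2.imread('pics/w1.png');zoom(im,230,330,200,300,6,'w1z')
s=cv2.imread('pics/scene0.png');t=cv2.imread('pics/top0.png')
a=np.hstack([cv2.resize(t[140:190,90:150],(360,300),interpolation=2),cv2.resize(s[350:410,325:385],(300,300),interpolation=2)])
cv2.imwrite('pics/bot.png',a)
E
```

```text
(no output)
```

View pics/w1z.png

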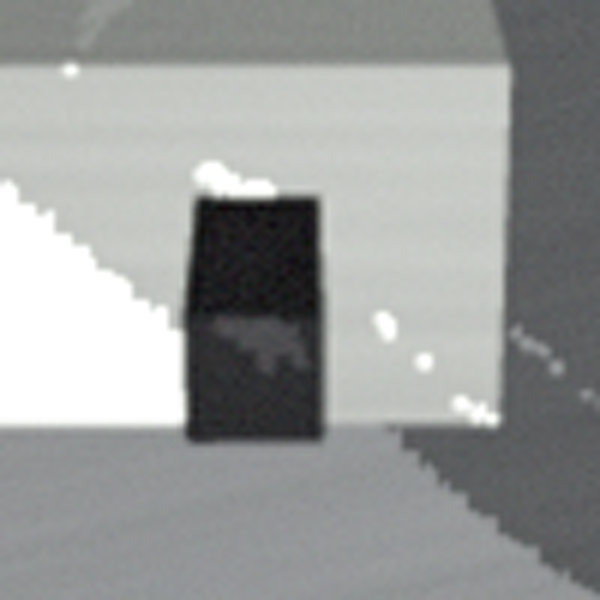

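View pics/bot.png

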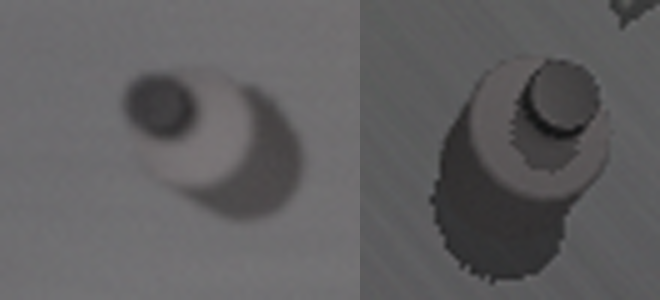

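```bash
python3 - <<'E'
from h import *
m=viewer.camera_model('wrist');t=viewer.camera_model('top');s=viewer.camera_model('scene')
for c in [(189,317),(322,317),(325,438),(188,438),(256,377.5)]: print(onz(m,230+c[0]/6,200+c[1]/6,87))
for c in [(198,200),(318,200)]: print(onz(m,230+c[0]/6,200+c[1]/6,45))
# bottle cap top and shoulder
cap=((90+160/6,140+105/6),(325+(565-360)/5,350+97/5))
print('cap',onz(t,*cap[0],150),onz(s,*cap[1],150))
E
```

```text
[505.727 330.077  87.   ]
[509.767 346.069  87.   ]
[526.09  342.421  87.   ]
[521.854 325.645  87.   ]
[515.786 336.071  87.   ]
[506.893 329.325  45.   ]
[511.063 345.83   45.   ]
cap [645.388 374.232 150.   ] [645.735 379.643 150.   ]
```

```bash
python3 -c "
from h import *
plan((516,336,51),76)"
```

```text
t 1.2 tcp [469.66  351.385 200.401] F [-0.964  0.34   0.34 ] M [-0.001 -0.024 -0.006] w 51.34370195687502 J [ 0.584  0.052  1.326 -0.     1.765 -0.739]
tool axes in world (cols)
 [[ 0.969 -0.001  0.245]
 [-0.245 -0.001  0.969]
 [-0.001 -1.    -0.001]] 
shift [ 48.841 149.359  -3.343] turn [ 0.079 -0.197 -0.055]
```

>>> drive_tool(motion=[[25,20,-2,0,0,0],[49,50,-3,0,0,0],[49,80,-3,0,0,0],[49,105,-3,0,0,0],[49,125,-3,0,0,0],[49,140,-3,0,0,0],[49,149,-3,0,0,0],[49,149,-3,0,0,0]])

```text
time_s: 2.0
tcp_pos: [515.3, 336.6, 50.2]
ee_rot: [-1.564, 0.196, -0.192]
force: [0.2, -0.1, -0.1]
gripper_width: 51.1
```

```bash
python3 -c "
from h import *
plan((516,336,51),76)
m,im=grab('wrist','w2')"
```

```text
t 2.0 tcp [515.288 336.601  50.235] F [ 0.151 -0.07  -0.132] M [-0.031 -0.045 -0.028] w 51.07351597337709 J [ 0.524  0.175  1.461 -0.     1.509 -0.8  ]
tool axes in world (cols)
 [[ 0.97  -0.003  0.244]
 [-0.244 -0.002  0.97 ]
 [-0.002 -1.    -0.003]] 
shift [ 0.835 -0.766 -0.411] turn [ 0.152 -0.14  -0.134]
```

View pics/w2.png

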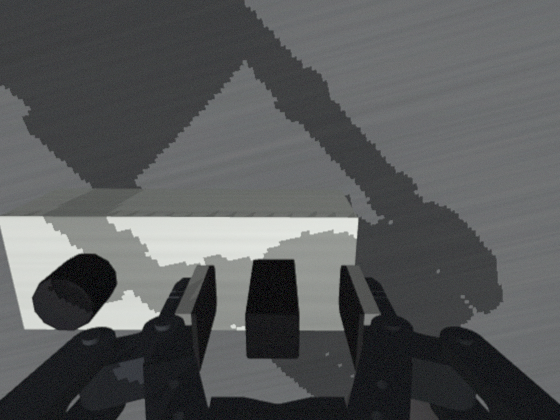

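>>> drive_tool(motion=[[0,0,0,0,0,0],[0,0,0,0,0,0],[0,0,0,0,0,0],[0,0,0,0,0,0],[0,0,0,0,0,0],[0,0,0,0,0,0],[0,0,0,0,0,0]], claw=-1, newtons=80)

```text
time_s: 2.75
tcp_pos: [516.6, 336.9, 53.2]
ee_rot: [-1.562, 0.194, -0.195]
force: [-1.8, -2.9, 6.7]
gripper_width: 16.8
```

>>> drive_tool(motion=[[0,-5,0,0,0,0],[0,-20,0,0,0,0],[0,-45,0,0,0,0],[0,-75,0,0,0,0],[0,-100,0,0,0,0],[0,-100,0,0,0,0]])

```text
time_s: 3.35
tcp_pos: [518.3, 338.0, 159.5]
ee_rot: [-1.557, 0.188, -0.2]
force: [0.4, 0.3, -0.8]
gripper_width: 17.2
```

```bash
python3 -c "
from h import *
plan((570,-97,140),76)
m,im=grab('wrist','w3')"
```

```text
t 3.35 tcp [518.284 337.989 159.501] F [ 0.356  0.313 -0.791] M [-0.052  0.028  0.014] w 17.237162329389 J [ 0.523  0.13   1.316 -0.     1.686 -0.801]
tool axes in world (cols)
 [[ 0.97   0.008  0.245]
 [-0.245  0.004  0.97 ]
 [ 0.007 -1.     0.006]] 
shift [ 156.438   18.005 -409.235] turn [-0.365 -0.162  0.409]
```

View pics/w3.png

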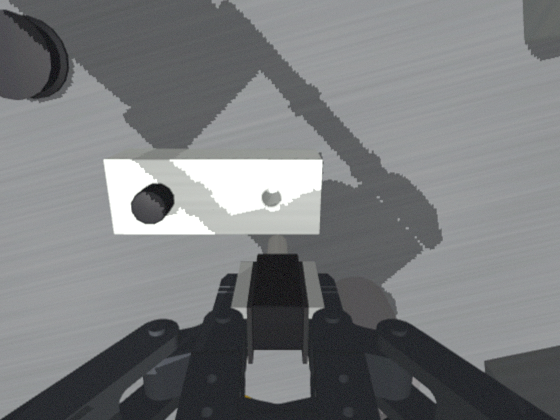

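>>> drive_tool(motion=[[10,0,-25,0,0,0],[25,0,-70,0,0,0],[42,0,-115,-0.4,-0.2,0.4],[60,0,-160,-0.4,-0.2,0.4],[78,0,-205,-0.4,-0.2,0.4],[96,5,-250,-0.4,-0.2,0.4],[112,5,-295,-0.4,-0.2,0.4],[128,10,-340,-0.4,-0.2,0.4],[145,15,-380,-0.4,-0.2,0.4],[156,20,-405,-0.4,-0.2,0.4]])

```text
time_s: 4.4
tcp_pos: [568.9, -96.3, 133.5]
ee_rot: [-1.565, 0.198, -0.189]
force: [-0.8, 0.8, -2.2]
gripper_width: 16.8
```

>>> drive_tool(motion=[[0,0,0,0,0,0],[0,0,0,0,0,0]])

```text
time_s: 4.6
tcp_pos: [567.9, -96.7, 131.2]
ee_rot: [-1.565, 0.202, -0.187]
force: [-0.4, 0.7, -1.4]
gripper_width: 16.9
```

```bash
python3 -c "
from h import *
plan((570.4,-95.9,117),76)
m,im=grab('wrist','w4')
p=telemetry.state()['tcp_pos'];print(proj(m,p-[0,0,42]),proj(m,(570.4,-95.9,50)))
"
```

```text
t 4.6 tcp [567.906 -96.696 131.226] F [-0.39   0.66  -1.403] M [-0.037  0.001  0.026] w 16.919122146381422 J [-0.226  0.039  1.462 -0.003  1.65  -1.549]
tool axes in world (cols)
 [[ 0.969 -0.01   0.245]
 [-0.245 -0.001  0.969]
 [-0.009 -1.    -0.004]] 
shift [ 2.351 14.201  1.435] turn [ 0.208 -0.206 -0.519]
[279.289 242.035] [279.772 220.494]
```

View pics/w4.png

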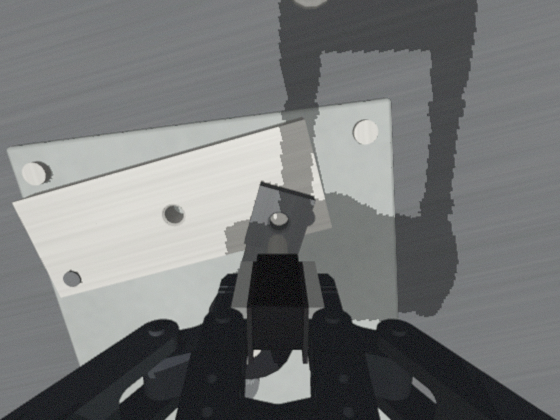

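```bash
python3 -c "
from h import *
im=cv2.imread('pics/w4.png');im=cv2.convertScaleAbs(im,alpha=1.3,beta=20)
zoom(im,230,330,180,270,8,'w4z');zoom(im,150,200,190,240,8,'w4y')"
```

```text
(no output)
```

View pics/w4z.png

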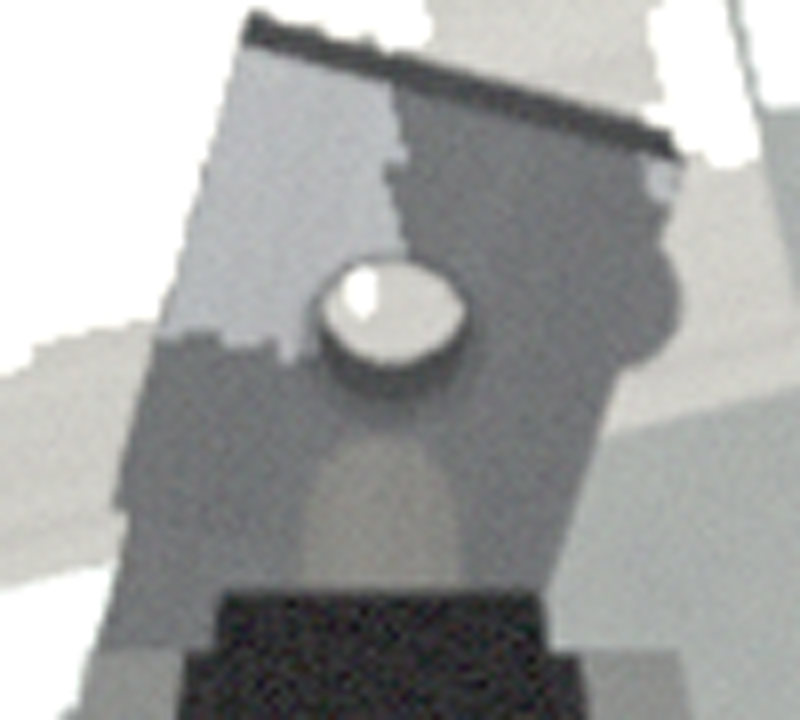

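View pics/w4y.png

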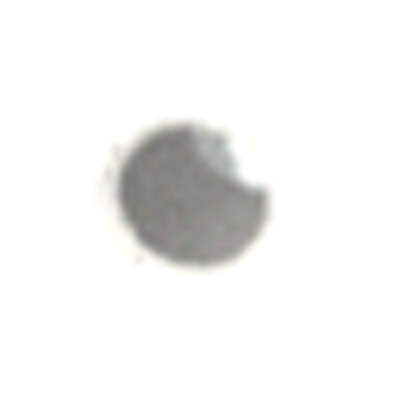

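```bash
python3 -c "
from h import *
m=viewer.camera_model('wrist')
tc=telemetry.state()['tcp_pos']
h=onz(m,279.1,221,50);t=onz(m,277.9,242.5,tc[2]-42)
l=onz(m,150+194/8,190+196/8,36)
print(h,t,t-tc,l)
pv=np.array([684,-163.5]);
for q in (h,l): v=q[:2]-pv;print(np.hypot(*v),np.arctan2(v[1],v[0])%6.283)
plan(tc+h-t+[0,0,25],76)
"
```

```text
[571.34  -95.561  50.   ] [569.061 -95.726  90.008] [  0.791   0.039 -42.   ] [ 554.615 -163.887   36.   ]
131.55948473596186 2.5989356599665445
129.38595384300285 3.1443964251632166
t 4.65 tcp [568.27  -95.765 132.008] F [-0.08  -0.709 -2.235] M [ 0.019 -0.016 -0.01 ] w 16.961462643933384 J [-0.224  0.038  1.462 -0.003  1.65  -1.549]
tool axes in world (cols)
 [[ 0.97  -0.008  0.244]
 [-0.244 -0.001  0.97 ]
 [-0.008 -1.    -0.003]] 
shift [ 2.287 14.988  0.767] turn [ 0.195 -0.121 -0.448]
```

>>> drive_tool(motion=[[1,10,0.5,0.2,-0.1,-0.4],[2.3,20,0.8,0.2,-0.1,-0.4],[2.3,28,0.8,0.2,-0.1,-0.4],[2.3,34,0.8,0.2,-0.1,-0.4],[2.3,34,0.8,0.2,-0.1,-0.4],[2.3,34,0.8,0.2,-0.1,-0.4]])

```text
time_s: 5.25
tcp_pos: [570.4, -95.5, 98.0]
ee_rot: [-1.562, 0.193, -0.191]
force: [-0.4, -0.3, -0.7]
gripper_width: 16.7
```

```bash
python3 -c "
from h import *
plan((570.5,-95.5,82),76)
m,im=grab('wrist','w5');zoom(im,220,340,180,270,6,'w5z')
"
```

```text
t 5.25 tcp [570.428 -95.472  97.978] F [-0.445 -0.263 -0.698] M [-0.011 -0.011 -0.024] w 16.704782738973456 J [-0.225  0.049  1.511  0.     1.583 -1.551]
tool axes in world (cols)
 [[ 0.97  -0.001  0.242]
 [-0.242  0.     0.97 ]
 [-0.001 -1.     0.   ]] 
shift [ 0.091 15.978 -0.011] turn [-0.004 -0.008 -0.05 ]
```

View pics/w5z.png

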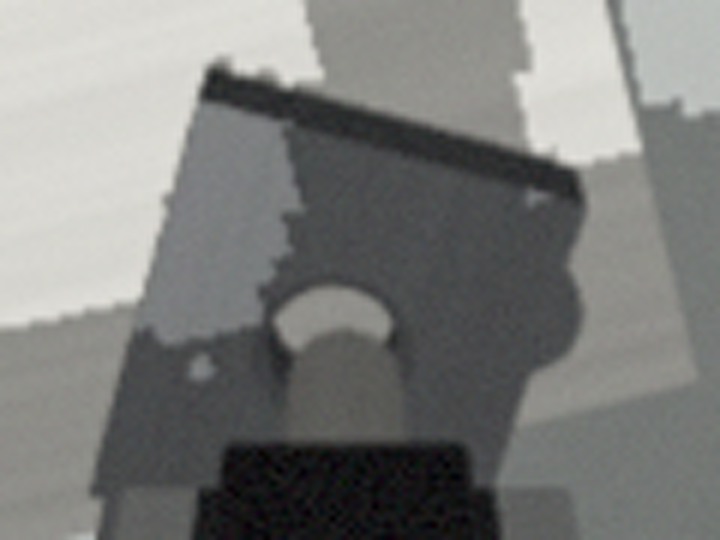

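>>> drive_tool(motion=[[-0.3,2,-1,0,0,0],[-0.3,4,-1,0,0,0],[-0.3,6,-1,0,0,0],[-0.3,8,-1,0,0,0],[-0.3,8,-1,0,0,0]])

```text
time_s: 5.8
tcp_pos: [569.9, -96.4, 89.9]
ee_rot: [-1.562, 0.193, -0.191]
force: [0.7, -0.1, -1.2]
gripper_width: 17.2
```

```bash
python3 -c "
from h import *
plan((570.5,-95.5,82),76)
m,im=grab('wrist','w6');zoom(im,220,340,180,270,6,'w6z')
"
```

```text
t 5.8 tcp [569.874 -96.442  89.884] F [ 0.75  -0.132 -1.165] M [-0.017  0.012 -0.016] w 17.16292503915848 J [-0.227  0.051  1.523  0.     1.568 -1.553]
tool axes in world (cols)
 [[ 0.97  -0.001  0.242]
 [-0.242  0.     0.97 ]
 [-0.001 -1.     0.   ]] 
shift [0.387 7.883 1.065] turn [-0.004 -0.017 -0.052]
```

View pics/w6z.png

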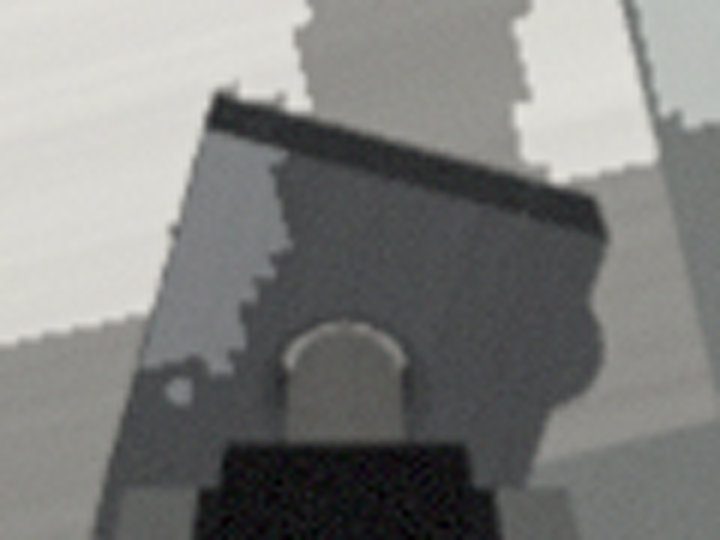

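>>> drive_tool(motion=[[0,1.5,0,0,0,0],[0,3,0,0,0,0],[0,4.5,0,0,0,0],[0,6,0,0,0,0],[0,6,0,0,0,0]])

```text
time_s: 6.35
tcp_pos: [570.1, -96.5, 84.0]
ee_rot: [-1.562, 0.192, -0.192]
force: [0.9, 0.1, -1.7]
gripper_width: 16.7
```

>>> drive_tool(motion=[[0,1,0,0,0,0],[0,2,0,0,0,0],[0,3,0,0,0,0],[0,3,0,0,0,0]])

```text
time_s: 6.75
tcp_pos: [570.1, -96.5, 80.9]
ee_rot: [-1.562, 0.192, -0.192]
force: [0.8, -1.0, -0.6]
gripper_width: 17.0
```

```bash
python3 -c "
from h import *
plan((570.5,-95.5,82),76)
m,im=grab('wrist','w7');zoom(im,220,340,180,270,6,'w7z')
"
```

```text
t 6.75 tcp [570.149 -96.54   80.867] F [ 0.771 -0.959 -0.644] M [-0.085 -0.29   0.028] w 17.016577443288398 J [-0.227  0.056  1.534  0.     1.552 -1.553]
tool axes in world (cols)
 [[ 0.97  -0.     0.242]
 [-0.242  0.     0.97 ]
 [-0.    -1.     0.   ]] 
shift [ 0.088 -1.133  1.094] turn [-0.003 -0.017 -0.008]
```

View pics/w7z.png

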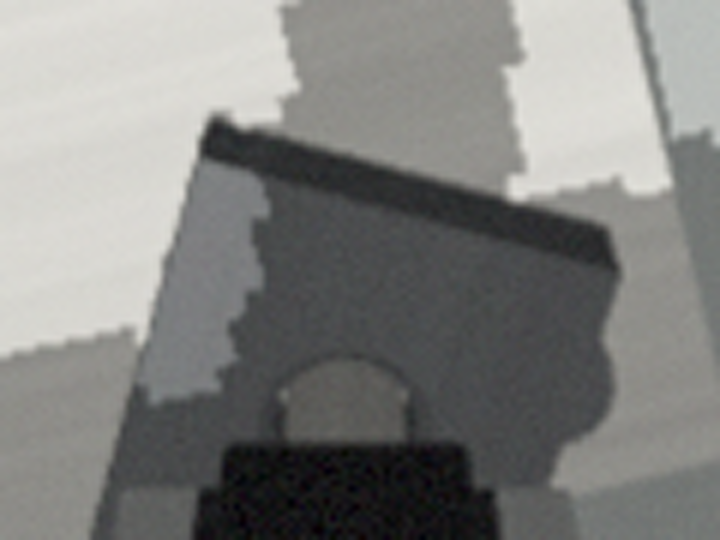

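>>> drive_tool(motion=[[0,0.5,0,0,0,0],[0,1,0,0,0,0],[0,1.5,0,0,0,0],[0,1.5,0,0,0,0]])

```text
time_s: 7.2
tcp_pos: [570.2, -96.5, 79.3]
ee_rot: [-1.562, 0.192, -0.192]
force: [1.6, -0.0, -1.3]
gripper_width: 16.7
```

>>> drive_tool(motion=[[0,0.5,0,0,0,0],[0,1,0,0,0,0],[0,1.5,0,0,0,0],[0,1.5,0,0,0,0]])

```text
time_s: 7.6
tcp_pos: [570.2, -96.5, 78.2]
ee_rot: [-1.562, 0.192, -0.192]
force: [0.1, 0.2, 1.7]
gripper_width: 16.8
```

```bash
python3 -c "
from h import *
plan((570.5,-95.5,82),76)
"
```

```text
t 7.6 tcp [570.238 -96.526  78.196] F [0.121 0.197 1.724] M [-0.023 -0.04  -0.047] w 16.81893693167354 J [-0.227  0.057  1.538  0.     1.547 -1.553]
tool axes in world (cols)
 [[ 0.97   0.     0.242]
 [-0.242  0.     0.97 ]
 [ 0.    -1.     0.   ]] 
shift [ 0.007 -3.804  1.059] turn [-0.004 -0.014  0.012]
```

```bash
cat >> h.py <<'E'
P=np.array([683.5,-162.5])
def th():
    v=telemetry.state()['tcp_pos'][:2]-P; return np.arctan2(v[1],v[0])%6.2832,np.hypot(*v)
def arc(angs,rads):
    st=telemetry.state(); Rm=R.from_rotvec(st['ee_rot']).as_matrix()
    for a,r in zip(angs,rads):
        p=np.array([P[0]+r*np.cos(a),P[1]+r*np.sin(a),st['tcp_pos'][2]]); print(round(a,3),p[:2],Rm.T@(p-st['tcp_pos']))
E
python3 -c "
from h import *
t,r=th();print(t,r)
arc(t+np.arange(1,11)*.03,r-np.arange(1,11)*.05)
v=np.array([553.5,-164.8])-P;print(np.arctan2(v[1],v[0])%6.2832,np.hypot(*v))"
```

```text
2.614150014782467 131.07593821738092
2.644 [568.354 -99.977] [-0.992 -0.    -3.804]
2.674 [ 566.575 -103.482] [-1.87  -0.001 -7.635]
2.704 [ 564.902 -107.037] [ -2.631  -0.001 -11.49 ]
2.734 [ 563.338 -110.639] [ -3.277  -0.002 -15.363]
2.764 [ 561.883 -114.285] [ -3.806  -0.002 -19.253]
2.794 [ 560.538 -117.972] [ -4.217  -0.002 -23.156]
2.824 [ 559.306 -121.695] [ -4.512  -0.003 -27.067]
2.854 [ 558.185 -125.453] [ -4.689  -0.003 -30.985]
2.884 [ 557.179 -129.242] [ -4.748  -0.003 -34.904]
2.914 [ 556.287 -133.057] [ -4.689  -0.004 -38.822]
3.1592978084470116 130.02034456191845
```

>>> drive_tool(motion=[[-0.2,-0.8,-0.8,0,0,0],[-0.6,-0.8,-2.2,0,0,0],[-1.0,-0.8,-3.8,0,0,0],[-1.9,-0.8,-7.6,0,0,0],[-2.6,-0.8,-11.5,0,0,0],[-3.3,-0.8,-15.4,0,0,0],[-3.8,-0.8,-19.2,0,0,0],[-3.8,-0.8,-19.2,0,0,0]])

```text
time_s: 8.4
tcp_pos: [562.1, -114.4, 78.8]
ee_rot: [-1.561, 0.191, -0.193]
force: [5.5, 2.5, -4.0]
gripper_width: 16.9
```

```bash
python3 -c "
from h import *
plan((570.5,-95.5,82),76)
t,r=th();print(t,r)
arc(t+np.arange(1,11)*.03,r-np.arange(1,11)*.05)
m,im=grab('wrist','w8')
"
```

```text
t 8.4 tcp [ 562.078 -114.402   78.771] F [ 5.494  2.534 -3.991] M [ 0.551 -1.077  0.023] w 16.882989611162394 J [-0.261  0.044  1.551  0.001  1.546 -1.587]
tool axes in world (cols)
 [[ 0.97   0.001  0.242]
 [-0.242  0.001  0.97 ]
 [ 0.001 -1.     0.001]] 
shift [ 3.592 -3.207 20.383] turn [-0.051 -0.029  0.05 ]
2.7644328280187764 130.6018625014625
2.794 [ 560.736 -118.083] [-0.409 -0.004 -3.896]
2.824 [ 559.507 -121.8  ] [-0.7   -0.008 -7.801]
2.854 [ 558.39  -125.552] [ -0.875  -0.011 -11.712]
2.884 [ 557.386 -129.334] [ -0.932  -0.015 -15.624]
2.914 [ 556.497 -133.143] [ -0.871  -0.018 -19.535]
2.944 [ 555.722 -136.976] [ -0.693  -0.021 -23.441]
2.974 [ 555.064 -140.828] [ -0.399  -0.025 -27.339]
3.004 [ 554.521 -144.697] [  0.013  -0.028 -31.224]
3.034 [ 554.095 -148.58 ] [  0.54   -0.031 -35.094]
3.064 [ 553.785 -152.471] [  1.183  -0.034 -38.944]
```

View pics/w8.png

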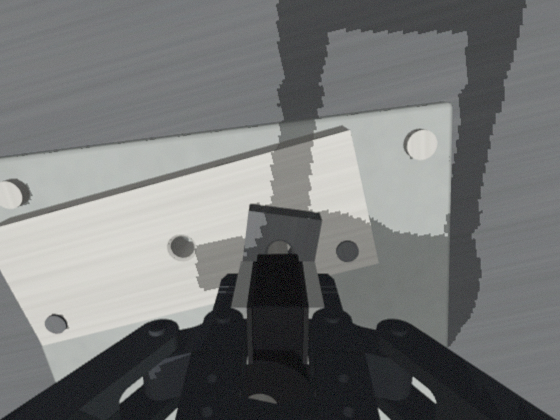

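>>> drive_tool(motion=[[0.0,0,-2,0,0,0],[0.1,0,-4,0,0,0],[-0.1,0,-7.8,0,0,0],[-0.2,0,-11.7,0,0,0],[-0.2,0,-15.6,0,0,0],[-0.1,0,-19.5,0,0,0],[0.1,0,-23.4,0,0,0],[0.4,0,-27.3,0,0,0],[0.8,0,-31.2,0,0,0],[0.8,0,-31.2,0,0,0]])

```text
time_s: 9.45
tcp_pos: [555.2, -143.7, 78.7]
ee_rot: [-1.559, 0.191, -0.192]
force: [3.4, 6.9, -0.2]
gripper_width: 16.9
```

```bash
python3 -c "
from h import *
plan((570.5,-95.5,82),76)
t,r=th();print(t,r)
arc(t+np.arange(1,11)*.02,r-np.arange(1,11)*.0)
m,im=grab('wrist','w9');im=cv2.convertScaleAbs(im,alpha=1.3,beta=20);zoom(im,180,320,200,290,5,'w9z')
"
```

```text
t 9.45 tcp [ 555.237 -143.721   78.73 ] F [ 3.427  6.909 -0.249] M [ 1.326 -0.675 -0.02 ] w 16.9097246883649 J [-0.315  0.044  1.55   0.004  1.547 -1.641]
tool axes in world (cols)
 [[ 0.97   0.001  0.242]
 [-0.242  0.004  0.97 ]
 [ 0.    -1.     0.004]] 
shift [ 3.147 -3.081 50.493] turn [-0.213  0.003  0.006]
2.9962175962961797 129.62996775547418
3.016 [ 554.888 -146.29 ] [ 0.282 -0.01  -2.577]
3.036 [ 554.589 -148.866] [ 0.615 -0.019 -5.148]
3.056 [ 554.342 -151.446] [ 1.    -0.029 -7.712]
3.076 [ 554.147 -154.031] [  1.436  -0.038 -10.268]
3.096 [ 554.003 -156.62 ] [  1.922  -0.047 -12.814]
3.116 [ 553.912 -159.211] [  2.46   -0.057 -15.35 ]
3.136 [ 553.872 -161.803] [  3.048  -0.066 -17.875]
3.156 [ 553.884 -164.396] [  3.687  -0.076 -20.388]
3.176 [ 553.948 -166.988] [  4.376  -0.085 -22.887]
3.196 [ 554.063 -169.578] [  5.115  -0.094 -25.372]
```

View pics/w9z.png

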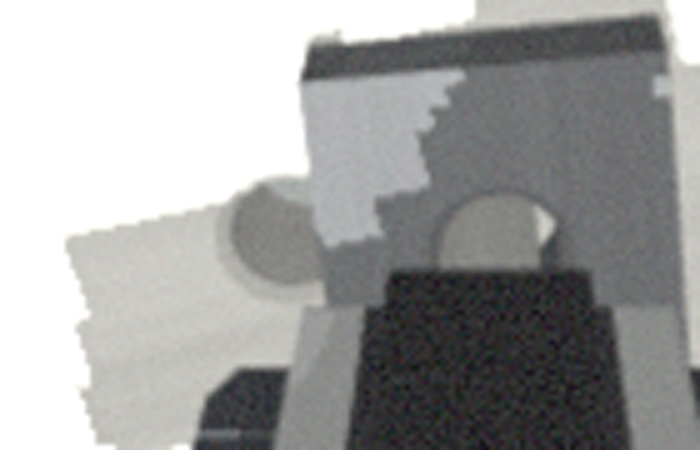

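```bash
python3 -c "
from h import *
m=viewer.camera_model('wrist');st=telemetry.state()
l=onz(m,237,246.8,36);print(l,st['tcp_pos'])
m['world_from_camera']=np.load('pics/w8.npy');print(onz(m,181,247,36))
"
```

```text
[ 553.843 -165.245   36.   ] [ 555.229 -143.546   78.73 ]
[ 553.512 -165.403   36.   ]
```

>>> drive_tool(motion=[[0.2,0,-2.6,0,0,0],[0.6,0,-5.1,0,0,0],[0.9,0,-7.7,0,0,0],[1.4,0,-10.3,0,0,0],[1.8,0,-12.8,0,0,0],[2.4,0,-15.3,0,0,0],[2.7,0,-17.5,0,0,0],[2.8,0.6,-17.8,0,0,0],[2.8,1.2,-18,0,0,0],[2.8,1.5,-18,0,0,0]])

```text
time_s: 10.5
tcp_pos: [553.8, -159.9, 78.3]
ee_rot: [-1.555, 0.19, -0.191]
force: [1.3, 8.8, 4.4]
gripper_width: 16.7
```

```bash
python3 -c "
from h import *
plan((553.2,-165.2,77),76)
t,r=th();print(t,r)
m,im=grab('wrist','w10');im=cv2.convertScaleAbs(im,alpha=1.3,beta=20);zoom(im,180,320,200,290,5,'w10z')
"
```

```text
t 10.5 tcp [ 553.797 -159.932   78.307] F [1.34  8.766 4.45 ] M [ 1.664 -0.241 -0.029] w 16.66021573102374 J [-0.344  0.052  1.542  0.007  1.548 -1.672]
tool axes in world (cols)
 [[ 0.971  0.002  0.241]
 [-0.241  0.007  0.971]
 [-0.    -1.     0.007]] 
shift [ 0.688  1.269 -5.266] turn [-0.42   0.074 -0.001]
3.121797800244429 129.72850700800834
```

View pics/w10z.png

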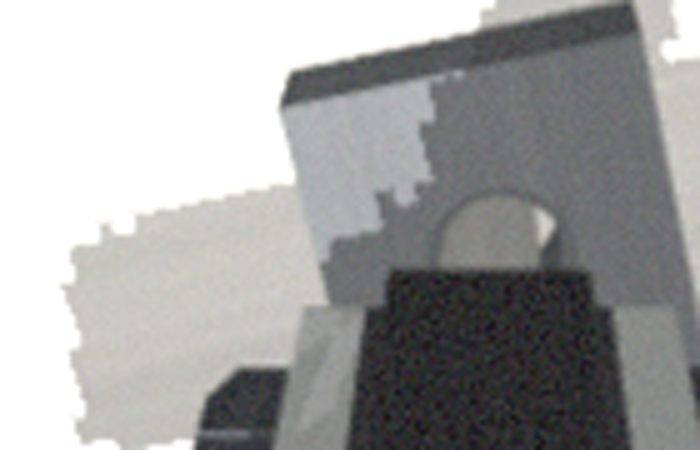

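>>> drive_tool(motion=[[0.0,1.2,-0.8,-0.4,0,0],[0.1,1.4,-1.6,-0.4,0,0],[0.2,1.6,-2.4,-0.4,0,0],[0.4,1.6,-3.2,-0.4,0,0],[0.5,1.6,-4.0,-0.4,0,0],[0.6,1.6,-4.6,-0.4,0,0],[0.6,1.6,-4.6,-0.4,0,0]])

```text
time_s: 11.25
tcp_pos: [553.7, -162.8, 78.1]
ee_rot: [-1.559, 0.189, -0.191]
force: [0.8, 8.1, 5.2]
gripper_width: 16.9
```

```bash
python3 -c "
from h import *
plan((553.2,-165.2,77),76)
t,r=th();print(t,r)
"
```

```text
t 11.25 tcp [ 553.72  -162.794   78.124] F [0.75  8.064 5.181] M [ 1.595 -0.451  0.007] w 16.86076484551296 J [-0.347  0.054  1.541  0.004  1.546 -1.676]
tool axes in world (cols)
 [[ 0.971  0.002  0.24 ]
 [-0.24   0.004  0.971]
 [ 0.001 -1.     0.004]] 
shift [ 0.07   1.115 -2.464] turn [-0.224  0.142  0.043]
3.1438760532459553 129.78037071090708
```

>>> drive_tool(motion=[[0.1,1.4,-1.6,-0.2,0,0],[0.1,1.6,-2.2,-0.2,0,0],[0.2,1.6,-2.8,-0.2,0,0],[0.2,1.6,-3.2,-0.2,0,0],[0.2,1.6,-3.6,-0.2,0,0],[0.3,1.6,-3.6,-0.2,0,0]])

```text
time_s: 11.85
tcp_pos: [553.7, -164.5, 77.9]
ee_rot: [-1.559, 0.187, -0.19]
force: [1.6, 8.5, 5.0]
gripper_width: 17.0
```

```bash
python3 -c "
from h import *
plan((553.2,-165.2,77),76)
t,r=th();print(t,r)
"
```

```text
t 11.85 tcp [ 553.655 -164.494   77.898] F [1.649 8.454 4.978] M [ 1.699 -0.442 -0.003] w 16.99340639844387 J [-0.35   0.054  1.541  0.004  1.545 -1.681]
tool axes in world (cols)
 [[ 0.971  0.003  0.238]
 [-0.238  0.004  0.971]
 [ 0.002 -1.     0.004]] 
shift [-0.275  0.895 -0.797] turn [-0.241  0.217  0.09 ]
3.1569661282132935 129.8604643149008
```

>>> drive_tool(motion=[[0,1.6,-1.8,-0.2,0,0],[0,1.6,-2.2,-0.2,0,0],[0,1.6,-2.6,-0.2,0,0],[0,1.6,-3.0,-0.2,0,0],[0,1.6,-3.0,-0.2,0,0]])

```text
time_s: 12.35
tcp_pos: [553.6, -165.5, 77.7]
ee_rot: [-1.558, 0.185, -0.19]
force: [3.0, 8.4, 4.6]
gripper_width: 17.0
```

```bash
python3 -c "
from h import *
plan((553.2,-165.2,77),76)
t,r=th();print(t,r)
m,im=grab('wrist','w11');im=cv2.convertScaleAbs(im,alpha=1.3,beta=20);zoom(im,180,320,200,290,5,'w11z')
"
```

```text
t 12.35 tcp [ 553.566 -165.501   77.699] F [3.004 8.444 4.584] M [ 1.714 -0.567 -0.007] w 17.00663144797872 J [-0.352  0.054  1.542  0.005  1.544 -1.684]
tool axes in world (cols)
 [[ 0.972  0.004  0.237]
 [-0.237  0.004  0.972]
 [ 0.003 -1.     0.005]] 
shift [-0.429  0.699  0.202] turn [-0.266  0.293  0.153]
3.1646974825408365 129.9685091548158
```

View pics/w11z.png

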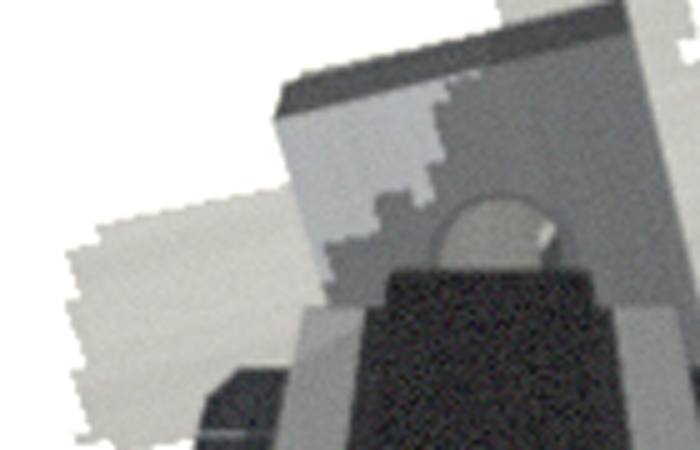

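>>> drive_tool(motion=[[0.3,1.6,-2.0,-0.2,0,0],[0.4,1.6,-2.4,-0.2,0,0],[0.4,1.6,-2.8,-0.2,0,0],[0.4,1.6,-3.2,-0.2,0,0],[0.4,1.6,-3.2,-0.2,0,0]])

```text
time_s: 12.9
tcp_pos: [553.6, -166.8, 77.4]
ee_rot: [-1.558, 0.184, -0.19]
force: [2.4, 7.9, 5.3]
gripper_width: 17.3
```

```bash
python3 -c "
from h import *
plan((553.2,-165.2,77),76)
t,r=th();print(t,r)
"
```

```text
t 12.9 tcp [ 553.64  -166.774   77.435] F [2.438 7.946 5.269] M [ 1.713 -0.4    0.001] w 17.32580620216987 J [-0.355  0.055  1.542  0.005  1.543 -1.688]
tool axes in world (cols)
 [[ 0.972  0.004  0.236]
 [-0.236  0.004  0.972]
 [ 0.003 -1.     0.005]] 
shift [-0.799  0.439  1.423] turn [-0.284  0.367  0.184]
3.1745042724146693 129.93075476835926
```

>>> drive_tool(motion=[[0.4,1.8,-2.4,-0.2,-0.3,0],[0.5,1.8,-2.8,-0.2,-0.3,0],[0.5,1.8,-3.2,-0.2,-0.3,0],[0.5,1.8,-3.6,-0.2,-0.3,0],[0.5,1.8,-3.6,-0.2,-0.3,0]])

```text
time_s: 13.4
tcp_pos: [553.7, -168.4, 77.0]
ee_rot: [-1.558, 0.178, -0.185]
force: [1.8, 8.6, 4.3]
gripper_width: 17.1
```

```bash
python3 -c "
from h import *
plan((553.2,-165.2,77),76)
t,r=th();print(t,r)
m,im=grab('top','t12');cv2.imwrite('pics/t12z.png',cv2.resize(im[135:225,250:370],None,fx=6,fy=6,interpolation=2))
m,im=grab('scene','s12');cv2.imwrite('pics/s12z.png',cv2.resize(im[160:265,170:310],None,fx=5.5,fy=5.5,interpolation=2))
"
```

```text
t 13.4 tcp [ 553.686 -168.413   76.973] F [1.757 8.567 4.31 ] M [ 1.761 -0.391  0.025] w 17.096536283025937 J [-0.357  0.056  1.541  0.006  1.541 -1.697]
tool axes in world (cols)
 [[ 0.973  0.005  0.229]
 [-0.229  0.004  0.973]
 [ 0.004 -1.     0.005]] 
shift [-1.21  -0.015  3.016] turn [-0.308  0.746  0.212]
3.187122637825486 129.94848984943323
```

View pics/s12z.png

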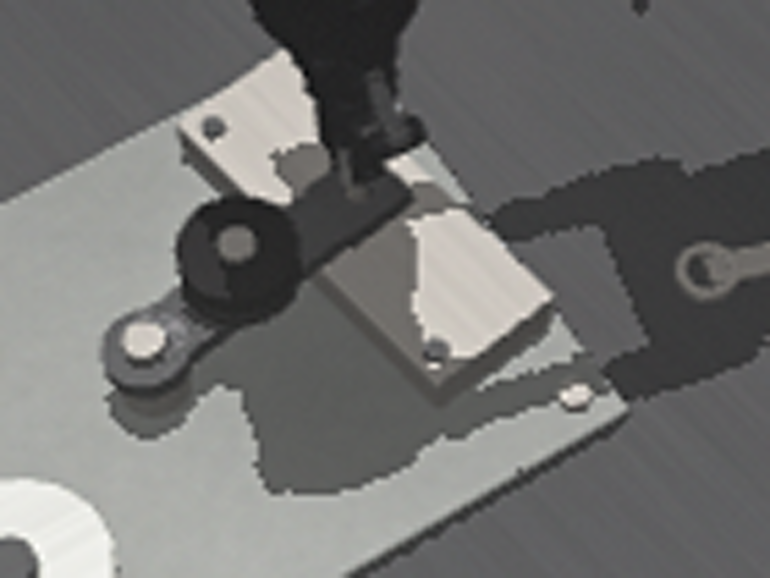

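View pics/t12z.png

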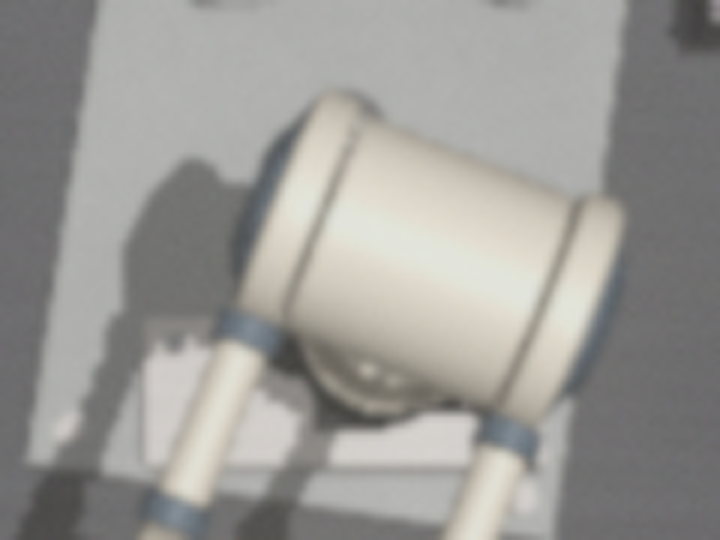

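```bash
python3 -c "
from h import *
m,im=grab('wrist','w13');im=cv2.convertScaleAbs(im,alpha=1.5,beta=20);zoom(im,180,360,190,370,4,'w13z')
im=cv2.imread('pics/w7.png');im=cv2.convertScaleAbs(im,alpha=1.5,beta=20);zoom(im,180,360,190,370,4,'w7y')
"
```

```text
(no output)
```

View pics/w13z.png

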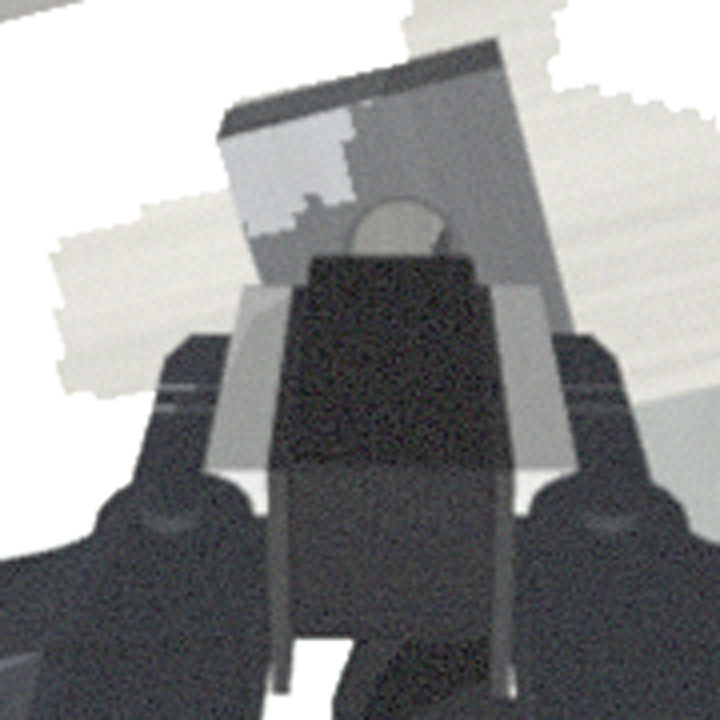

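View pics/w7y.png

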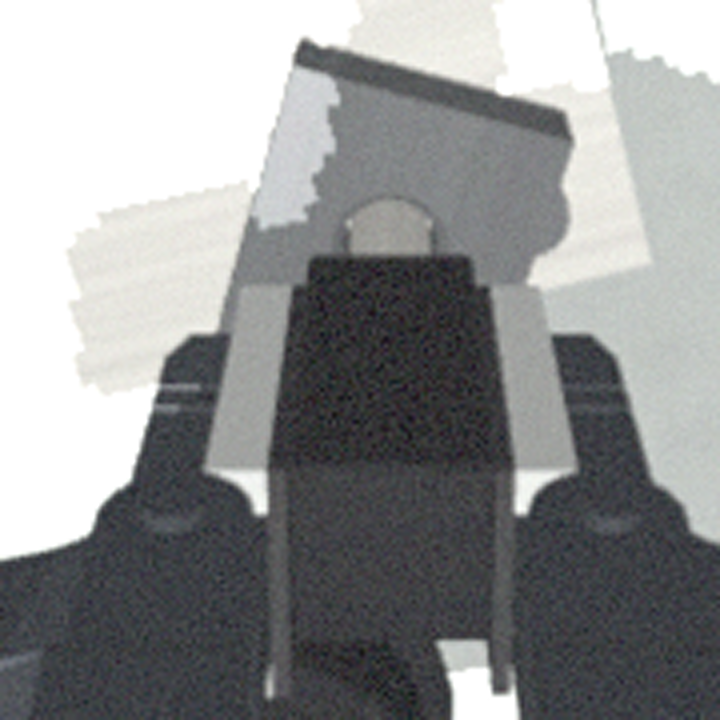

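>>> drive_tool(motion=[[0,2,-1.8,-0.2,0,0],[0,2.5,-1.8,-0.2,0,0],[0,3,-1.8,-0.2,0,0],[0,3,-1.8,-0.2,0,0]])

```text
time_s: 13.95
tcp_pos: [553.6, -168.1, 75.8]
ee_rot: [-1.558, 0.177, -0.184]
force: [1.2, 9.0, 7.0]
gripper_width: 17.3
```

>>> drive_tool(motion=[[0,2,-1.6,-0.2,0,0],[0,2.5,-1.2,-0.2,0,0],[0,3,-0.8,-0.2,0,0],[0,3,-0.4,-0.2,0,0],[0,3,0,-0.2,0,0]])

```text
time_s: 14.45
tcp_pos: [553.6, -166.4, 74.0]
ee_rot: [-1.558, 0.176, -0.183]
force: [1.0, 7.6, 5.2]
gripper_width: 16.9
```

```bash
python3 -c "
from h import *
plan((553.2,-165.2,77),76)
t,r=th();print(t,r)
"
```

```text
t 14.45 tcp [ 553.575 -166.385   74.027] F [1.002 7.573 5.241] M [ 1.578 -0.062 -0.005] w 16.923612551156083 J [-0.354  0.056  1.547  0.006  1.536 -1.696]
tool axes in world (cols)
 [[ 0.974  0.005  0.227]
 [-0.227  0.005  0.974]
 [ 0.004 -1.     0.005]] 
shift [-0.624 -2.969  1.086] turn [-0.316  0.883  0.209]
3.1715032558387275 129.98265660726773
```

>>> drive_tool(motion=[[0,2,-1,-0.3,0.4,0],[0,3,-1.4,-0.3,0.4,0],[0,4,-1.6,-0.3,0.4,0],[0,5,-1.6,-0.3,0.4,0],[0,5,-1.6,-0.3,0.4,0]])

```text
time_s: 14.95
tcp_pos: [553.5, -166.1, 70.2]
ee_rot: [-1.56, 0.181, -0.188]
force: [2.0, 8.4, 4.0]
gripper_width: 16.9
```

```bash
python3 -c "
from h import *
plan((553.2,-165.2,77),76)
t,r=th();print(t,r)
m,im=grab('wrist','w14');im=cv2.convertScaleAbs(im,alpha=1.5,beta=20);zoom(im,180,360,190,370,4,'w14z')
"
```

```text
t 14.95 tcp [ 553.515 -166.076   70.235] F [2.033 8.396 4.028] M [ 1.617 -0.331  0.002] w 16.917529644981567 J [-0.353  0.057  1.552  0.004  1.529 -1.689]
tool axes in world (cols)
 [[ 0.973  0.005  0.233]
 [-0.233  0.003  0.973]
 [ 0.004 -1.     0.004]] 
shift [-0.484 -6.764  0.804] turn [-0.223  0.55   0.222]
3.169107829433828 130.03422152825823
```

View pics/w14z.png

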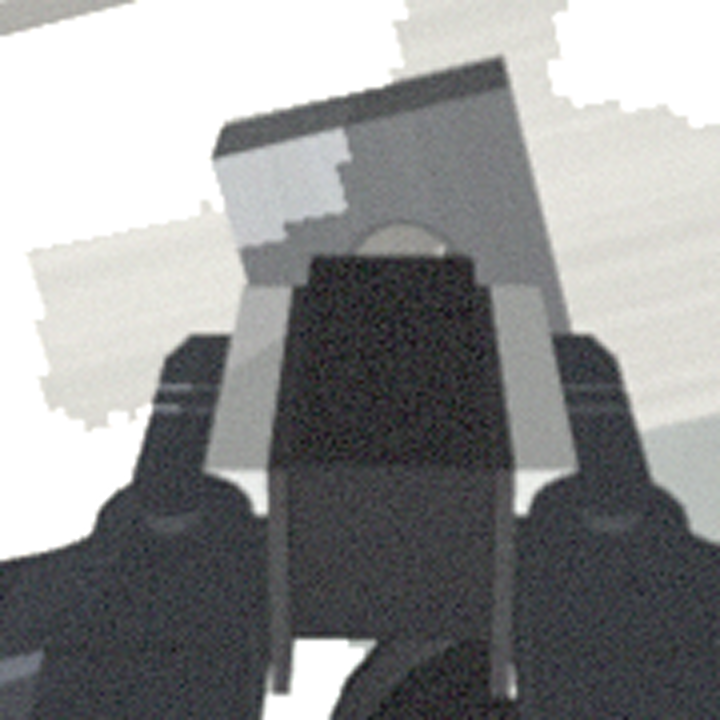

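>>> drive_tool(motion=[[0,2,-1,-0.2,0,0],[0,4,-1.4,-0.2,0,0],[0,6,-1.5,-0.2,0,0],[0,8,-1.5,-0.2,0,0],[0,8,-1.5,-0.2,0,0]])

```text
time_s: 15.5
tcp_pos: [553.5, -165.7, 63.2]
ee_rot: [-1.56, 0.18, -0.187]
force: [2.7, 7.3, 3.2]
gripper_width: 16.6
```

>>> drive_tool(motion=[[0,2,-1,-0.2,0,0],[0,4,-1.2,-0.2,0,0],[0,4.5,-1.2,-0.2,0,0],[0,4.5,-1.2,-0.2,0,0]])

```text
time_s: 15.9
tcp_pos: [553.5, -165.1, 59.9]
ee_rot: [-1.56, 0.179, -0.186]
force: [1.9, 8.8, 4.7]
gripper_width: 16.9
```

```bash
python3 -c "
from h import *
plan((553.2,-165.2,58.2),76)
t,r=th();print(t,r)
"
```

```text
t 15.9 tcp [ 553.47  -165.071   59.895] F [1.926 8.801 4.712] M [ 1.539 -0.372 -0.025] w 16.85838161959589 J [-0.351  0.062  1.565  0.004  1.51  -1.69 ]
tool axes in world (cols)
 [[ 0.973  0.005  0.23 ]
 [-0.23   0.003  0.973]
 [ 0.004 -1.     0.004]] 
shift [-0.24   1.693 -0.195] turn [-0.219  0.68   0.232]
3.161373426097849 130.05557645732466
```

Home should be near TCP 58; press gently to feel the shoulder land.

>>> drive_tool(motion=[[0,1.5,-0.6,-0.2,0,0],[0,2.5,-0.6,-0.2,0,0],[0,3.5,-0.6,-0.2,0,0],[0,3.5,-0.6,-0.2,0,0]])

```text
time_s: 16.3
tcp_pos: [553.6, -164.0, 58.2]
ee_rot: [-1.56, 0.178, -0.185]
force: [0.1, 8.6, 6.4]
gripper_width: 16.8
```

>>> drive_tool(motion=[[0,1.5,0,0,0,0],[0,2.5,0,0,0,0],[0,3,0,0,0,0],[0,3,0,0,0,0]])

```text
time_s: 16.7
tcp_pos: [553.7, -163.7, 58.1]
ee_rot: [-1.56, 0.177, -0.186]
force: [-3.6, 6.0, 12.7]
gripper_width: 16.8
```

>>> drive_tool(motion=[[0,2,0,0,0,0],[0,3,0,0,0,0],[0,4,0,0,0,0],[0,4,0,0,0,0]])

```text
time_s: 17.1
tcp_pos: [553.7, -163.7, 58.1]
ee_rot: [-1.56, 0.176, -0.187]
force: [-6.8, 6.6, 16.7]
gripper_width: 16.8
```

```bash
python3 -c "
from h import *
plan((553.2,-165.2,58.2),76)
t,r=th();print(t,r)
m,im=grab('wrist','w15');im=cv2.convertScaleAbs(im,alpha=1.5,beta=20);zoom(im,180,360,190,370,4,'w15z')
m,im=grab('scene','s15');zoom(cv2.convertScaleAbs(im,alpha=1.5,beta=20),200,280,150,230,8,'s15z')
"
```

```text
t 17.1 tcp [ 553.72  -163.729   58.061] F [-6.756  6.56  16.707] M [ 0.959  1.113 -0.014] w 16.798115074926862 J [-0.349  0.06   1.571  0.005  1.504 -1.689]
tool axes in world (cols)
 [[ 0.973  0.008  0.229]
 [-0.229  0.002  0.973]
 [ 0.007 -1.     0.004]] 
shift [-0.168 -0.146 -1.55 ] turn [-0.233  0.764  0.394]
3.1510797302574844 129.78627325550187
```

View pics/w15z.png

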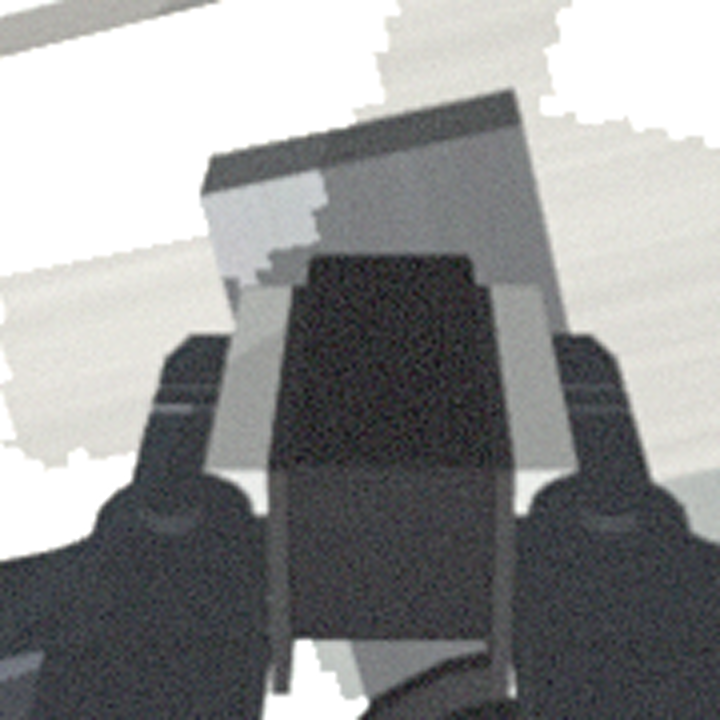

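View pics/s15z.png

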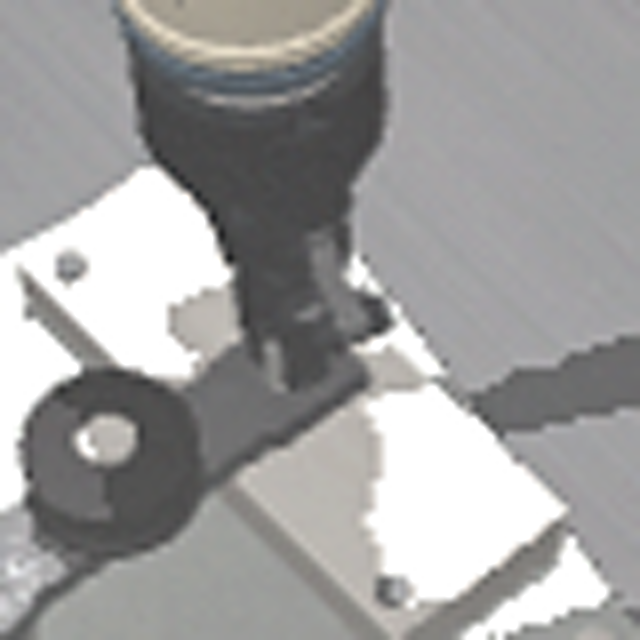

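>>> drive_tool(motion=[[0,0,0,0,0,0],[0,0,0,0,0,0]])

```text
time_s: 17.4
tcp_pos: [553.5, -163.6, 58.3]
ee_rot: [-1.56, 0.176, -0.187]
force: [1.3, 4.0, 2.1]
gripper_width: 16.9
```

>>> drive_tool(motion=[[0,0,0,0,0,0],[0,0,0,0,0,0]])

```text
time_s: 17.6
tcp_pos: [553.5, -163.6, 58.3]
ee_rot: [-1.559, 0.176, -0.187]
force: [1.9, 3.0, 2.4]
gripper_width: 17.2
```

>>> drive_tool(motion=[[0,0.3,0,0,0,0],[0,0.3,0,0,0,0],[0,0.3,0,0,0,0],[0,0.3,0,0,0,0],[0,0,0,0,0,0],[0,0,0,0,0,0]], claw=0.0)

```text
time_s: 18.2
tcp_pos: [553.5, -163.7, 58.4]
ee_rot: [-1.56, 0.176, -0.187]
force: [0.3, -0.3, 1.2]
gripper_width: 42.9
```

>>> drive_tool(motion=[[0,-5,0,0,0,0],[0,-20,0,0,0,0],[0,-45,0,0,0,0],[0,-75,0,0,0,0],[0,-105,0,0,0,0],[-20,-120,0,0,0,0],[-40,-120,0,0,0,0],[-40,-120,0,0,0,0]])

```text
time_s: 19.0
tcp_pos: [513.1, -154.8, 181.0]
ee_rot: [-1.561, 0.173, -0.19]
force: [0.2, -0.0, -0.6]
gripper_width: 42.9
```

```bash
python3 -c "
from h import *
plan((553.2,-165.2,58.2),76)
m,im=grab('wrist','w16')
m,im=grab('scene','s16');zoom(cv2.convertScaleAbs(im,alpha=1.5,beta=20),180,280,150,240,7,'s16z')
"
```

```text
t 19.0 tcp [ 513.102 -154.815  180.973] F [ 0.155 -0.014 -0.619] M [-0.083 -0.026 -0.051] w 42.899703494016 J [-0.36  -0.095  1.505  0.005  1.722 -1.699]
tool axes in world (cols)
 [[ 0.973  0.011  0.229]
 [-0.229  0.001  0.973]
 [ 0.01  -1.     0.004]] 
shift [ 40.167 123.181  -1.382] turn [-0.219  0.752  0.578]
```

View pics/w16.png

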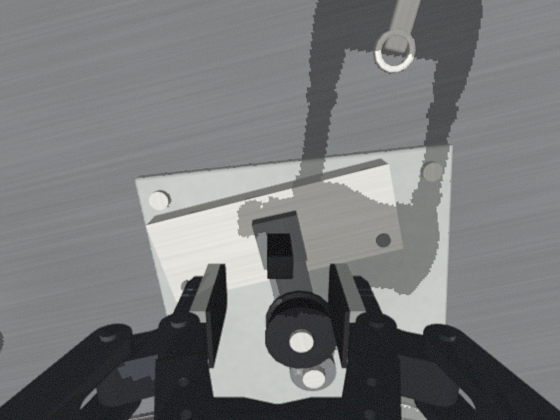

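View pics/s16z.png

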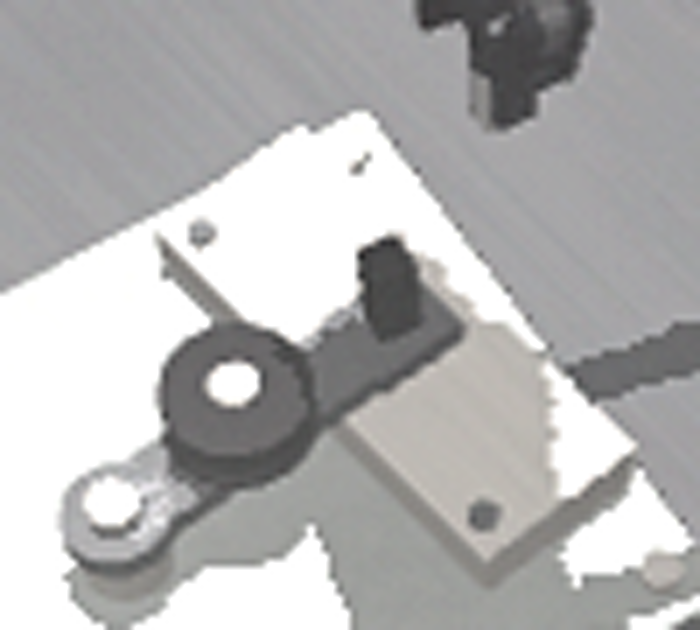

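```bash
python3 -c "
from h import *
im=cv2.imread('pics/w16.png');zoom(cv2.convertScaleAbs(im,alpha=2,beta=20),240,320,200,290,7,'w16z')
im=cv2.imread('pics/scene0.png')
a=cv2.imread('pics/s16.png');d=cv2.absdiff(im,a).max(2)>40;cv2.imwrite('pics/d.png',(d*255).astype('uint8'))
m=viewer.camera_model('wrist');print([proj(m,(554,-164,z)) for z in (50,92)])
"
```

```text
[array([276.991, 243.657]), array([277.242, 268.981])]
```

View pics/w16z.png

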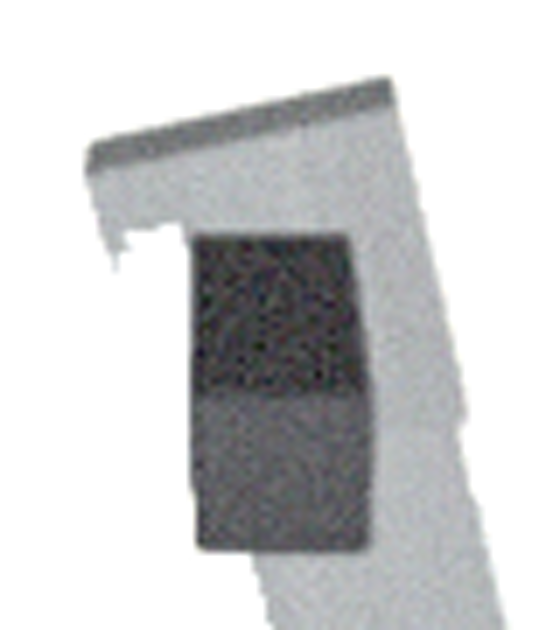

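View pics/d.png

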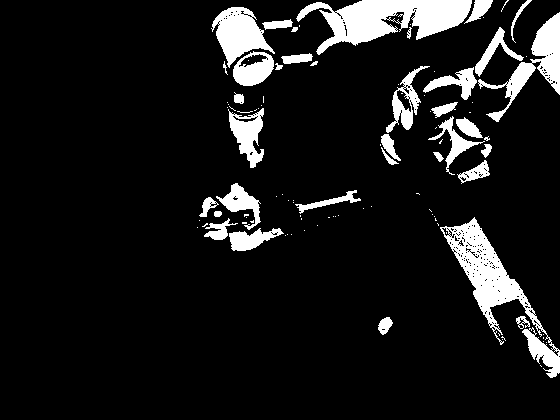

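```bash
python3 -c "
from h import *
m=viewer.camera_model('wrist')
f=lambda x,y,z:onz(m,240+x/7,200+y/7,z)
print('base',f(193,235,50),f(347,235,50));print('top near',f(193,395,92),f(370,395,92),'far',f(200,550,92),f(368,550,92))
"
```

```text
base [ 543.992 -169.163   50.   ] [ 547.944 -152.524   50.   ]
top near [ 543.352 -168.158   92.   ] [ 547.279 -151.651   92.   ] far [ 559.758 -171.457   92.   ] [ 563.568 -155.462   92.   ]
```

```bash
python3 -c "
from h import *
plan((553.5,-161.7,100),76)
"
```

```text
t 19.1 tcp [ 513.979 -154.993  179.171] F [ 0.053 -0.402  0.462] M [-0.063  0.038  0.03 ] w 42.553899805401976 J [-0.36  -0.091  1.505  0.005  1.72  -1.698]
tool axes in world (cols)
 [[ 0.973  0.009  0.229]
 [-0.229  0.002  0.973]
 [ 0.009 -1.     0.004]] 
shift [39.331 79.518  2.202] turn [-0.239  0.752  0.486]
```

>>> drive_tool(motion=[[15,0,1,0,0,0],[39,10,2,-0.2,0.7,0.5],[39,30,2,-0.2,0.7,0.5],[39,50,2,-0.2,0.7,0.5],[39,65,2,-0.2,0.7,0.5],[39,75,2,-0.2,0.7,0.5],[39,79,2,-0.2,0.7,0.5],[39,79,2,-0.2,0.7,0.5],[39,79,2,-0.2,0.7,0.5]], claw=-1, newtons=20)

```text
time_s: 20.0
tcp_pos: [553.6, -162.0, 101.6]
ee_rot: [-1.562, 0.19, -0.192]
force: [-0.1, -0.5, 0.3]
gripper_width: 0.4
```

>>> drive_tool(motion=[[0,1.5,0,0,0,0],[0,3,0,0,0,0],[0,4.5,0,0,0,0],[0,6,0,0,0,0],[0,6,0,0,0,0]])

```text
time_s: 20.5
tcp_pos: [553.4, -162.0, 95.3]
ee_rot: [-1.562, 0.19, -0.192]
force: [0.3, 0.7, 0.0]
gripper_width: -0.0
```

>>> drive_tool(motion=[[0,1,0,0,0,0],[0,2,0,0,0,0],[0,3,0,0,0,0],[0,3,0,0,0,0]])

```text
time_s: 20.9
tcp_pos: [553.5, -162.0, 92.3]
ee_rot: [-1.562, 0.19, -0.192]
force: [-0.8, -0.2, 0.0]
gripper_width: -0.1
```

>>> drive_tool(motion=[[0,1,0,0,0,0],[0,2,0,0,0,0],[0,3,0,0,0,0],[0,3,0,0,0,0]])

```text
time_s: 21.3
tcp_pos: [554.2, -162.4, 92.0]
ee_rot: [-1.563, 0.188, -0.195]
force: [-2.5, 0.6, 9.7]
gripper_width: -0.2
```

>>> drive_tool(motion=[[0,-3,0,0,0,0],[0,-15,0,0,0,0],[0,-40,0,0,0,0],[0,-75,0,0,0,0],[-20,-100,0,0,0,0],[-50,-110,0,0,0,0],[-50,-110,0,0,0,0]])

```text
time_s: 22.0
tcp_pos: [504.3, -150.0, 205.6]
ee_rot: [-1.564, 0.184, -0.198]
force: [1.2, -0.9, 0.3]
gripper_width: 0.1
```

```bash
python3 -c "
from h import *
m,im=grab('wrist','w17');print(telemetry.state()['force'])
m,im=grab('scene','s17')
"
```

```text
[-0.465 -0.17   0.082]
```

View pics/s17.png

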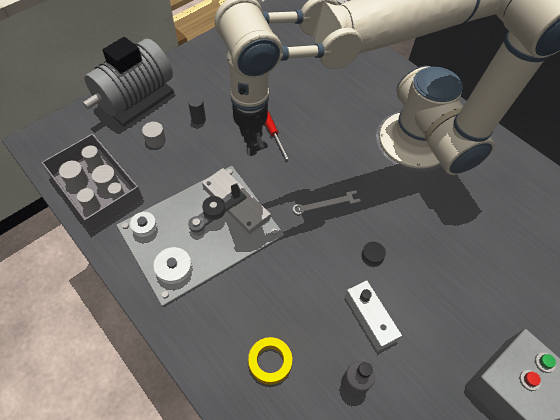

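View pics/w17.png

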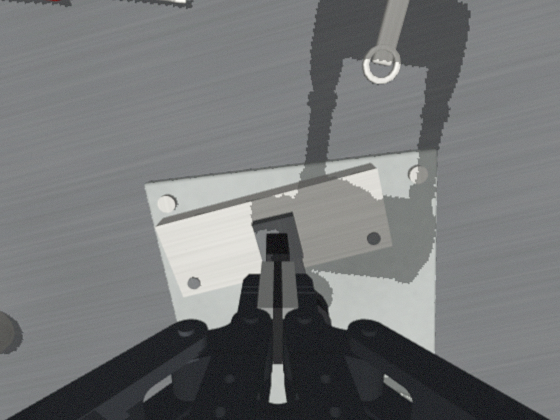

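The pin stands home on the arm (scene (236,190)), the stand still holds only the round-headed spare, and everything else is unmoved. The gripper is clear.

```bash
python3 -c "
from bench import workorder
print(workorder.finish_job())"
```

```text
the job is handed in; nothing more can be done
None
```

The tensioner arm is locked back: the square-headed pin is through the arm and fully home in the lock plate. I handed the job in at about 22 s.

**What I did:** I gripped the pin by its head, put it through the arm hole, and swung the arm to about 0.54 rad by my camera estimate. On the way I felt for the lock hole with about 5–7 N of down force. The tip passed the hole by about 2 mm, so I eased the arm back a little with the pin still in hand, and it dropped in. I pressed it home, the largest force I read being about 17 N, and let go without the arm snapping back. I then tapped the closed fingers on the head as a check and backed off.

**Last checks:**
- **Seating:** the tap met the head top at z = 92.0 mm with about 10 N. That is the 50 mm arm face plus the 42 mm head, so the pin is home. The pictures show no shank under the head.
- **Other objects:** comparing the scene picture taken after release with the first one showed only the robot, its shadow, the tensioner arm and the pin changed. A last picture after the tap looked the same.
- **Contact:** the tool force read about zero, with the gripper clear of everything.

**Less certain:**
- The head leans by about 1–1.5° in the wrist image, which is within the play of the holes and my measuring error.
- During the swing I could not tell from the forces alone whether the tip was on the plate or only rubbing in the arm hole. The later drop of more than 8 mm settled that it was in the lock hole.

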